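Refill the feeder tub with instrument feet

ROBOT

A 6-joint arm with a two-finger parallel gripper is mounted at the origin on the work surface. World frame = base frame: x ahead of the robot, y to its left, z up, the work surface at z = 0. Lengths are in m, angles in rad, forces in N, time in s.
With the tool pointing down it reaches from about 0.25 to 0.8 m from the base axis. Payload 3.9 kg.
Tool frame: the origin (TCP) lies at the very end of the fingers, on their centre line; the grasp point (between the pads) lies 19 mm behind it; z points along the fingers, y is the line along which they close (so a half turn about z gives the same grasp; the last joint's range is limited). The gripper opens to 85 mm and grips with 20 to 120 N. Pads are 22 mm wide; open, the fingers measure 114 mm over their backs; the gripper's body (76 mm by 85 mm) begins 54 mm behind the grasp point. The pads swing forward as they close: fully open they stand 13 mm farther back than shut.
Start: joints at [-1.165, 0.26, -0.138, 1.173, 0, 1.571], TCP at [0.207, -0.482, 0.231] pointing down, gripper open.
Joint ranges: [-2.78, 2.78], [-0.83, 1.72], [-1.28, 1.37], [-1.9, 2.12], [-1.57, 1.48], [-3.14, 3.14]. Speed limits (rad/s): [2.57, 2.57, 3.14, 3.14, 3.14, 3.14].

INTERFACE

Orientations are given as a 3x3 rotation matrix whose columns are the frame's x, y, z axes.
In Python, from bench import robot, optics, order gives the robot as it stands.
- The arm moves only by the tool drive_tool, never from a script. Its argument "steps" is one flat list of numbers, 5 for each row, row after row: the shift along the tool's x, y, z in m, then the turn about the tool's z in rad, then the finger opening in m, from 0 to 0.0854. In form: [x, y, z, spin, gripper, x, y, z, spin, gripper, ...]. A call has 1 to 12 rows; each row is the pose to reach, as a shift and turn from the pose commanded when the call began, along the tool's axes at that moment; what a row does not reach only later rows make up. A row lasts 1/10 s, in which the tool goes at most 50 mm and 8.59 degrees, less where a joint would pass 70% of its speed; a pose out of reach is approached as far as the arm can. A call with a gripper value outside its range is refused whole. The fingers move at their own pace and stop on an object; the grip force is fixed at half the most. Time passes only in rows, so rows that repeat a pose let the fingers close. It gives the time, the measured TCP pose, the force, the opening and the grip force at its end, in the units of the state.
- robot.read_state(): the state, without advancing time (a new reading comes with each control period).
- optics.snapshot(name): name is "scene" or "side" or "wrist"; returns a dict with "image" (420x560x3 uint8, red, green, blue), "camera_matrix" (3x3 intrinsics, pixels), "dist_coeffs" ([k1, k2, p1, p2, k3] as OpenCV has them; the pictures are not rectified), "rvec" (rotation vector, rad) and "tvec" (3), from world to camera coordinates, as OpenCV has them. Camera axes: x right, y down, z forward; pixel columns grow to the right and rows downward; lengths in m; the calibration is good to about 2 mm. A picture is of the moment at which its call begins. There is no depth.
- order.finish_job(): hands the job in; it is judged then, once.
The state is a dict: "time": time; "joint_positions": joint angles; "qd": joint speeds; "effort": joint torques, N m; "tool_pos": TCP position; "ee_rot": TCP orientation; "ft_force": force on the tool from outside, world axes, zero at the start; "ft_torque": the same for the moment, N m; "gripper_width": opening from 0.0 (shut) to 1.0 (fully open); "gripper_force": force on a finger pad.
Only numpy, scipy, OpenCV 4.12 (cv2) and the standard library are available. Lean on these libraries where they do the work, as an engineer would, in place of code of your own. Each camera call takes 0.05 s, during which the arm holds its last target. There are 200 camera calls.

TASK

Refill the parts feeder: first shut its air valve fully and leave it shut while you load. With the scoop, never with the gripper's fingers, move every black foot from the cream trough into the feeder's tub; then lay the scoop back right way up in the middle of its rubber mat and open the air valve halfway, to 45 degrees, leaving everything else on the bench where it is.

Things in the scene. Friction and masses are not known exactly. Their poses are not given: they have to be found in the camera images.
- trough: Cream open parts trough, fixed, 273 mm long (x axis), 115 mm wide. Origin on the bench. Inside: a flat floor 4 mm above the bench, 70 mm wide (y +-35), from an end wall at x = -165 mm (65 mm above the bench) to an upright backboard at x = +100 mm (90 mm above the bench). The long sides, 65 mm above the bench, lean outwards 12 degrees from the vertical.
- scoop: Aluminium hand scoop, about 0.22 kg, on the mat. x points forwards to the open lip, z up. Origin on the underside of its flat floor, which spans x = -45 to +33 mm (lip), is 62 mm wide and 2.5 mm thick. Sides 40 mm tall lean outwards 12 degrees (80 mm over the rims) and end 12 mm short of the lip; back wall 41 mm tall at x = -45 mm. It holds about five feet. A straight handle bar runs above it.
- scoop_handle (a point): Centre of the scoop's rubber-sleeved black handle bar, nearly above the centre of mass: 9 mm behind and 77 mm above the scoop's origin; axes as scoop. The bar is 72 mm long (along x), 16 mm wide (y), 22 mm tall (66 to 88 mm above the scoop's underside), carried at its back end: grip it across its width from above.
- mat: Grey rubber mat, the scoop's place, fixed to the bench, 260 mm (x) by 190 mm (y), 3 mm thick; origin at the centre of its underside. It lies to one side of the trough, the feeder to the other.
- tub_floor (a point): Parts feeder, fixed to the bench: a grey base 180 x 180 x 40 mm with an open square steel tub on it. This point is the centre of the tub's inner floor, 44 mm above the bench; z up. The tub is 162 x 162 mm inside with 4 mm walls, rim 76 mm above this point. The feeder's air valve stands in front of it, towards its -x (the robot's side).
- valve (a joint): Opening angle of the feeder's air valve, rad. 0 = shut (the handle bar lies along tub_floor's x axis, across the brass pipe), pi/2 = fully open (bar along the pipe, tub_floor's y axis). Opens anticlockwise seen from above; stops at both ends, stays where it is left, takes about 0.15 N m.
- valve_grip (a point): Centre of the valve's dark steel T-handle bar, on its vertical turning axis, 155 mm from tub_floor towards the feeder's -x, 77 mm above the bench; its x axis lies along the bar. Bar 80 mm long, 14 wide, 22 tall (66 to 88 mm above the bench), on a 50 mm block. Grip it across the bar from above and turn about its centre; the tub's wall is 70 mm from the axis.
- foot0: Black smooth nylon instrument foot: stubby disc, 28 mm in diameter, 20 mm thick, well bevelled on both faces, 20 g, friction about 0.25; origin at its centre. Seven to ten are there, lying flat at x = -62 to +100 mm of the trough; the other end is free for setting the scoop down. Pushed along the floor, the lip slides under feet held by the backboard; then rock it back and lift.
- foot1: Black smooth nylon instrument foot: stubby disc, 28 mm in diameter, 20 mm thick, well bevelled on both faces, 20 g, friction about 0.25; origin at its centre. Seven to ten are there, lying flat at x = -62 to +100 mm of the trough; the other end is free for setting the scoop down. Pushed along the floor, the lip slides under feet held by the backboard; then rock it back and lift.
- foot2: Black smooth nylon instrument foot: stubby disc, 28 mm in diameter, 20 mm thick, well bevelled on both faces, 20 g, friction about 0.25; origin at its centre. Seven to ten are there, lying flat at x = -62 to +100 mm of the trough; the other end is free for setting the scoop down. Pushed along the floor, the lip slides under feet held by the backboard; then rock it back and lift.
- foot3: Black smooth nylon instrument foot: stubby disc, 28 mm in diameter, 20 mm thick, well bevelled on both faces, 20 g, friction about 0.25; origin at its centre. Seven to ten are there, lying flat at x = -62 to +100 mm of the trough; the other end is free for setting the scoop down. Pushed along the floor, the lip slides under feet held by the backboard; then rock it back and lift.
- foot4: Black smooth nylon instrument foot: stubby disc, 28 mm in diameter, 20 mm thick, well bevelled on both faces, 20 g, friction about 0.25; origin at its centre. Seven to ten are there, lying flat at x = -62 to +100 mm of the trough; the other end is free for setting the scoop down. Pushed along the floor, the lip slides under feet held by the backboard; then rock it back and lift.
- foot5: Black smooth nylon instrument foot: stubby disc, 28 mm in diameter, 20 mm thick, well bevelled on both faces, 20 g, friction about 0.25; origin at its centre. Seven to ten are there, lying flat at x = -62 to +100 mm of the trough; the other end is free for setting the scoop down. Pushed along the floor, the lip slides under feet held by the backboard; then rock it back and lift.
- foot6: Black smooth nylon instrument foot: stubby disc, 28 mm in diameter, 20 mm thick, well bevelled on both faces, 20 g, friction about 0.25; origin at its centre. Seven to ten are there, lying flat at x = -62 to +100 mm of the trough; the other end is free for setting the scoop down. Pushed along the floor, the lip slides under feet held by the backboard; then rock it back and lift.
- foot7: Black smooth nylon instrument foot: stubby disc, 28 mm in diameter, 20 mm thick, well bevelled on both faces, 20 g, friction about 0.25; origin at its centre. Seven to ten are there, lying flat at x = -62 to +100 mm of the trough; the other end is free for setting the scoop down. Pushed along the floor, the lip slides under feet held by the backboard; then rock it back and lift.
- foot8: Black smooth nylon instrument foot: stubby disc, 28 mm in diameter, 20 mm thick, well bevelled on both faces, 20 g, friction about 0.25; origin at its centre. Seven to ten are there, lying flat at x = -62 to +100 mm of the trough; the other end is free for setting the scoop down. Pushed along the floor, the lip slides under feet held by the backboard; then rock it back and lift.
- foot9: Black smooth nylon instrument foot: stubby disc, 28 mm in diameter, 20 mm thick, well bevelled on both faces, 20 g, friction about 0.25; origin at its centre. Seven to ten are there, lying flat at x = -62 to +100 mm of the trough; the other end is free for setting the scoop down. Pushed along the floor, the lip slides under feet held by the backboard; then rock it back and lift.
- unit_a: Bystander: purple bench-instrument housing, beyond the trough, 110 x 90 x 95 mm tall; origin at the centre of its underside. Not to be disturbed.
- unit_b: Bystander: purple bench-instrument housing, beyond the trough, 110 x 90 x 95 mm tall; origin at the centre of its underside. Not to be disturbed.
- driver: Bystander: orange electric screwdriver lying down, 180 mm long, 38 mm tall, between the robot and the trough; origin near its middle, on the bench. Not to be disturbed.
- tape: Bystander: roll of tape, 90 mm outside diameter, 24 mm tall, flat on the bench between the robot and the trough; origin at the centre of its underside. Not to be disturbed.
- spray: Bystander: blue plastic bottle, 44 mm diameter, 120 mm tall, beyond the right end of the trough; origin at the centre of its underside. Not to be disturbed.

How it is judged:
On the way, in this order (a step that is already met when the one before it is completed fails the run):
1. the air valve is shut (within about 6 degrees) (value of joint valve below 0.1 rad), for 0.2 s.
2. every foot that is present lies in the tub while the valve is still shut (x of foot0 in the frame of tub_floor between -0.081 and 0.081 m and y of foot0 in the frame of tub_floor between -0.081 and 0.081 m and z of foot0 in the frame of tub_floor between 0 and 0.07 m and x of foot1 in the frame of tub_floor between -0.081 and 0.081 m and y of foot1 in the frame of tub_floor between -0.081 and 0.081 m and z of foot1 in the frame of tub_floor between 0 and 0.07 m and x of foot2 in the frame of tub_floor between -0.081 and 0.081 m and y of foot2 in the frame of tub_floor between -0.081 and 0.081 m and z of foot2 in the frame of tub_floor between 0 and 0.07 m and x of foot3 in the frame of tub_floor between -0.081 and 0.081 m and y of foot3 in the frame of tub_floor between -0.081 and 0.081 m and z of foot3 in the frame of tub_floor between 0 and 0.07 m and x of foot4 in the frame of tub_floor between -0.081 and 0.081 m and y of foot4 in the frame of tub_floor between -0.081 and 0.081 m and z of foot4 in the frame of tub_floor between 0 and 0.07 m and x of foot5 in the frame of tub_floor between -0.081 and 0.081 m and y of foot5 in the frame of tub_floor between -0.081 and 0.081 m and z of foot5 in the frame of tub_floor between 0 and 0.07 m and x of foot6 in the frame of tub_floor between -0.081 and 0.081 m and y of foot6 in the frame of tub_floor between -0.081 and 0.081 m and z of foot6 in the frame of tub_floor between 0 and 0.07 m and x of foot7 in the frame of tub_floor between -0.081 and 0.081 m and y of foot7 in the frame of tub_floor between -0.081 and 0.081 m and z of foot7 in the frame of tub_floor between 0 and 0.07 m and x of foot8 in the frame of tub_floor between -0.081 and 0.081 m and y of foot8 in the frame of tub_floor between -0.081 and 0.081 m and z of foot8 in the frame of tub_floor between 0 and 0.07 m and x of foot9 in the frame of tub_floor between -0.081 and 0.081 m and y of foot9 in the frame of tub_floor between -0.081 and 0.081 m and z of foot9 in the frame of tub_floor between 0 and 0.07 m and value of joint valve below 0.1 rad), for 0.3 s.
At the end, for the whole second after the job is handed in: Every foot present lies inside the feeder's tub; the valve stands at 45 degrees (within 8 degrees); the scoop lies level and right way up, at rest, flat on the mat with its origin within 85 mm along the mat and 65 mm across it of the mat's centre (x of foot0 in the frame of tub_floor between -0.081 and 0.081 m and y of foot0 in the frame of tub_floor between -0.081 and 0.081 m and z of foot0 in the frame of tub_floor between 0 and 0.07 m and x of foot1 in the frame of tub_floor between -0.081 and 0.081 m and y of foot1 in the frame of tub_floor between -0.081 and 0.081 m and z of foot1 in the frame of tub_floor between 0 and 0.07 m and x of foot2 in the frame of tub_floor between -0.081 and 0.081 m and y of foot2 in the frame of tub_floor between -0.081 and 0.081 m and z of foot2 in the frame of tub_floor between 0 and 0.07 m and x of foot3 in the frame of tub_floor between -0.081 and 0.081 m and y of foot3 in the frame of tub_floor between -0.081 and 0.081 m and z of foot3 in the frame of tub_floor between 0 and 0.07 m and x of foot4 in the frame of tub_floor between -0.081 and 0.081 m and y of foot4 in the frame of tub_floor between -0.081 and 0.081 m and z of foot4 in the frame of tub_floor between 0 and 0.07 m and x of foot5 in the frame of tub_floor between -0.081 and 0.081 m and y of foot5 in the frame of tub_floor between -0.081 and 0.081 m and z of foot5 in the frame of tub_floor between 0 and 0.07 m and x of foot6 in the frame of tub_floor between -0.081 and 0.081 m and y of foot6 in the frame of tub_floor between -0.081 and 0.081 m and z of foot6 in the frame of tub_floor between 0 and 0.07 m and x of foot7 in the frame of tub_floor between -0.081 and 0.081 m and y of foot7 in the frame of tub_floor between -0.081 and 0.081 m and z of foot7 in the frame of tub_floor between 0 and 0.07 m and x of foot8 in the frame of tub_floor between -0.081 and 0.081 m and y of foot8 in the frame of tub_floor between -0.081 and 0.081 m and z of foot8 in the frame of tub_floor between 0 and 0.07 m and x of foot9 in the frame of tub_floor between -0.081 and 0.081 m and y of foot9 in the frame of tub_floor between -0.081 and 0.081 m and z of foot9 in the frame of tub_floor between 0 and 0.07 m and value of joint valve between 0.645 and 0.925 rad and x of scoop in the frame of mat between -0.085 and 0.085 m and y of scoop in the frame of mat between -0.065 and 0.065 m and angle between scoop's own z axis and vertical below 0.1 rad and height (world z) of scoop between -0.005 and 0.012 m and linear speed of scoop below 0.02 m/s); the robot touches nothing.
It fails at once if a foot is handled with the gripper's fingers instead of the scoop (contact force between the fingers and foot0 above 12 N or contact force between the fingers and foot1 above 12 N or contact force between the fingers and foot2 above 12 N or contact force between the fingers and foot3 above 12 N or contact force between the fingers and foot4 above 12 N or contact force between the fingers and foot5 above 12 N or contact force between the fingers and foot6 above 12 N or contact force between the fingers and foot7 above 12 N or contact force between the fingers and foot8 above 12 N or contact force between the fingers and foot9 above 12 N).
It fails at once if a bystander is shoved aside (over 40 mm) (distance of any of unit_a, unit_b, driver, tape, spray from where it was at the start of the episode above 0.04 m).
Of foot0, foot1, foot2, foot3, foot4, foot5, foot6, foot7, foot8, foot9 only 7 to 10 are there at a start; the rules pass over those that are not, and their reading is None.
At some moment in a run one of scoop may be knocked a few centimetres aside while the robot is not near it.
It also fails if it takes over 210 s, if anything falls off the work surface, if the arm or the gripper's body presses on something with over 40 N, if the wrist force passes 120 N, or if a joint passes its speed limit or range.

## Working session

There is one attempt and no reset: what is moved stays moved. The work goes in short steps, Python scripts to look and compute and a tool call to move; the robot and the scene stay as the last step left them, time stands still between calls to the robot, and variables do not carry over. Pictures are saved under pics/ and viewed, at most 14 in all, crops included, and the job is handed in when it is done.

Besides the shell and the picture viewer there is one more tool, called after "Emit:" as name(argument=value, ...), one argument or row to a line, values as JSON. drive_tool: Moves the arm, as the interface text tells. Its arguments: {"type":"object","properties":{"steps":{"type":"array","items":{"type":"number"}}},"required":["steps"]}

```bash
ls; mkdir -p pics
cat > h.py <<'E'
import numpy as np, cv2
from bench import robot, optics, order
def snap(n,fn=None):
    s=optics.snapshot(n)
    if fn: cv2.imwrite('pics/'+fn,cv2.cvtColor(s['image'],cv2.COLOR_RGB2BGR))
    return s
def ray(s,uv,z):
    K=np.array(s['camera_matrix']);D=np.array(s['dist_coeffs'])
    p=cv2.undistortPoints(np.array(uv,float).reshape(-1,1,2),K,D).reshape(-1,2)
    R=cv2.Rodrigues(np.array(s['rvec'],float))[0];t=np.array(s['tvec'],float).ravel()
    c=-R.T@t;d=np.c_[p,np.ones(len(p))]@R
    return c+d*((z-c[2])/d[:,2])[:,None]
def proj(s,P):
    return cv2.projectPoints(np.array(P,float).reshape(-1,3),np.array(s['rvec'],float),np.array(s['tvec'],float),np.array(s['camera_matrix']),np.array(s['dist_coeffs']))[0].reshape(-1,2)
E
python3 - <<'E'
from h import *
for n in ['scene','side']:
    s=snap(n,n+'0.png'); R=cv2.Rodrigues(np.array(s['rvec'],float))[0]; print(n,-R.T@np.array(s['tvec']).ravel())
st=robot.read_state(); print({k:np.round(v,3).tolist() for k,v in st.items()})
E
```

```text
pics
scene [ 1.33867144 -0.28481178  0.75379083]
side [ 0.29694962 -0.82084404  1.09922427]
{'time': 0.1, 'joint_positions': [-1.165, 0.261, -0.139, 1.173, 0.0, 1.571], 'qd': [-0.0, -0.001, 0.004, -0.0, 0.001, -0.002], 'effort': [0.001, -40.651, 25.453, 0.01, 0.0, 0.0], 'tool_pos': [0.207, -0.482, 0.231], 'ee_rot': [[0.919, 0.395, -0.001], [0.395, -0.919, 0.002], [0.0, -0.002, -1.0]], 'ft_force': [0.08, -0.096, -0.884], 'ft_torque': [-0.054, -0.039, -0.016], 'gripper_force': 0.0, 'gripper_width': 1.001}
```

View pics/scene0.png

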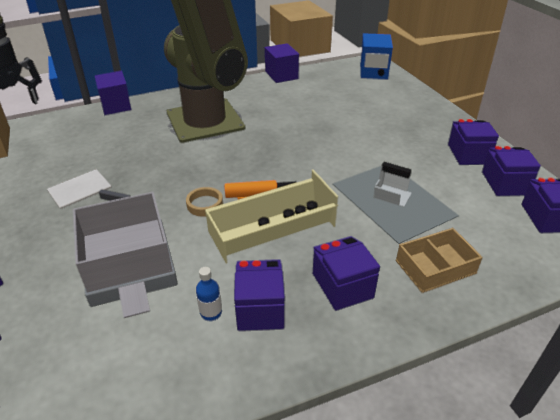

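View pics/side0.png

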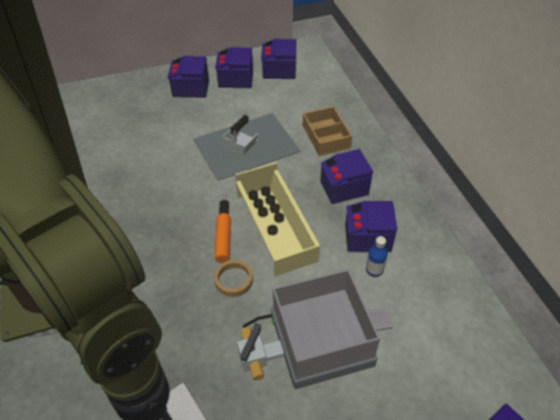

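The scene view shows the feeder at left (tub around 125,240), the trough at (270,215) with its backboard at the mat end, and the scoop at (395,185). The side view shows the valve bar from (245,358) to (259,326), the tub rim around (325,320), and about 8 feet at (250–280,190–230).

Run:
```python
from h import *
s=snap('side')
def pr(n,uv,z): print(n,np.round(ray(s,uv,z),3).tolist())
pr('tubrim',[(272,290),(350,274),(376,348),(295,368)],.12)
pr('valvebar',[(245,358),(259,326)],.088)
pr('trough',[(237,180),(272,166),(317,247),(275,270)],.065)
pr('handle',[(234,130),(246,120)],.08)
pr('mat',[(194,141),(270,116),(299,150),(218,176)],.003)
w=snap('wrist','w0.png');R=cv2.Rodrigues(np.array(w['rvec'],float))[0];c=-R.T@np.array(w['tvec']).ravel();T=np.array(robot.read_state()['ee_rot'])
print('cam in tool',T.T@(c-robot.read_state()['tool_pos']),(T.T@R.T).round(2).tolist(), w['camera_matrix'])
```

```text
tubrim [[0.466, -0.235, 0.12], [0.635, -0.25, 0.12], [0.616, -0.421, 0.12], [0.455, -0.411, 0.12]]
valvebar [[0.374, -0.347, 0.088], [0.42, -0.289, 0.088]]
trough [[0.49, 0.143, 0.065], [0.592, 0.163, 0.065], [0.61, -0.125, 0.065], [0.497, -0.155, 0.065]]
handle [[0.53, 0.316, 0.08], [0.573, 0.346, 0.08]]
mat [[0.424, 0.392, 0.003], [0.669, 0.428, 0.003], [0.703, 0.258, 0.003], [0.456, 0.232, 0.003]]
cam in tool [ 0.07192266 -0.0003778  -0.14287385] [[-0.0, -0.96, -0.28], [1.0, -0.0, -0.0], [0.0, -0.28, 0.96]] [[294.58031242   0.         273.64878647]
 [  0.         294.58031242 212.57401182]
 [  0.           0.           1.        ]]
```

View pics/w0.png

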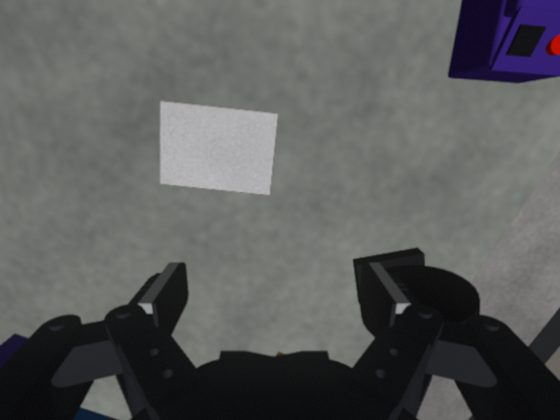

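The wrist view looks back along the tool from its +x side (image up = tool +x) and shows only a paper sheet at (215,150). The valve isn't in it yet, so I move above the valve.

Emit:
drive_tool(
  steps=[0.04, -0.013, 0, -0.08, 0.08, 0.08, -0.025, 0, -0.16, 0.08, 0.12, -0.038, 0, -0.24, 0.08, 0.16, -0.05, 0, -0.32, 0.08, 0.2, -0.063, 0, -0.4, 0.08, 0.24, -0.076, 0, -0.48, 0.08, 0.24, -0.076, 0, -0.48, 0.08, 0.24, -0.076, 0, -0.48, 0.08],
)

```text
time: 1.0
tool_pos: [0.3981, -0.3171, 0.2311]
ee_rot: [[0.631, 0.776, -0.001], [0.776, -0.631, -0.0], [-0.001, -0.001, -1.0]]
ft_force: [-0.6, 0.7, 0.3]
gripper_width: 0.935
gripper_force: 0.0
```

```bash
cat >> h.py <<'E'
def rel(x,y,z,head=None):
    "tool shift/spin from current pose to TCP target (world); head = tool x heading in deg"
    st=robot.read_state();T=np.array(st['ee_rot']);d=T.T@(np.array([x,y,z])-st['tool_pos'])
    h=np.degrees(np.arctan2(T[1,0],T[0,0]))
    sp=0 if head is None else -np.radians((head-h+180)%360-180)
    print('rel',d.round(4).tolist(),'spin',round(sp,3),'head',h.round(2),'q',np.round(st['joint_positions'],2).tolist(),'pos',np.round(st['tool_pos'],4).tolist(),'F',np.round(st['ft_force'],1).tolist(),'w',round(st['gripper_width'],3),st['gripper_force'],'t',st['time'])
E
python3 - <<'E'
from h import *
rel(0.397,-0.318,0.06); s=snap('wrist','w1.png')
print(proj(s,[[.397,-.318,.088],[.543,-.329,.044]]))
E
```

```text
rel [-0.0013, -0.0002, 0.1711] spin 0 head 50.86 q [-0.67, 0.23, -0.18, 1.16, -0.0, 1.58] pos [0.3981, -0.3171, 0.2311] F [-0.6, 0.7, 0.3] w 0.935 0.0 t 1.0
[[273.89364027 201.79919155]
 [386.1232094  115.8686858 ]]
```

View pics/w1.png

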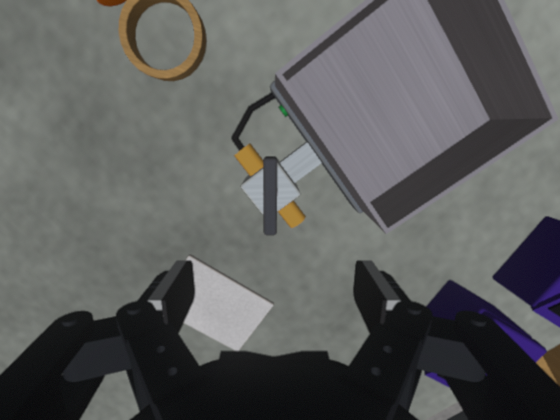

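The wrist view shows the valve bar from (270,157) to (270,234). The tub's near wall runs from rim corner (275,78) to (387,231), with another corner at (551,118).

Run:
```python
from h import *
s=snap('wrist')
b=ray(s,[(270,157),(270,234)],.088);m=b.mean(0);print(b,np.hypot(*(b[1]-b[0])[:2]),np.degrees(np.arctan2(*(b[0]-b[1])[1::-1])))
t=ray(s,[(275,78),(387,231),(551,118)],.12);print(t)
for a,c in((1,0),(1,2)): d=(t[c]-t[a])[:2];print(np.hypot(*d),np.degrees(np.arctan2(d[1],d[0])))
rel(m[0],m[1],.06,np.degrees(np.arctan2(*(b[0]-b[1])[1::-1])))
```

```text
[[ 0.42152456 -0.28188518  0.088     ]
 [ 0.37144473 -0.3427197   0.088     ]] 0.07879612029295857 50.53831239035842
[[ 0.46654891 -0.23404915  0.12      ]
 [ 0.46458265 -0.39950909  0.12      ]
 [ 0.62768277 -0.4030327   0.12      ]]
0.16547161892185916 89.31915016806722
0.16313817501946273 -1.2376246817948562
rel [0.0042, -0.0041, 0.1711] spin 0.003 head 50.7 q [-0.68, 0.23, -0.18, 1.16, -0.0, 1.58] pos [0.3971, -0.3181, 0.2311] F [0.2, 0.1, 0.7] w 0.936 0.0 t 1.1
```

Emit:
drive_tool(
  steps=[0.004, -0.004, 0.04, 0, 0.06, 0.004, -0.004, 0.08, 0, 0.06, 0.004, -0.004, 0.12, 0, 0.06, 0.004, -0.004, 0.15, 0, 0.06, 0.004, -0.004, 0.169, 0, 0.06, 0.004, -0.004, 0.169, 0, 0, 0.004, -0.004, 0.169, 0, 0, 0.004, -0.004, 0.169, 0, 0, 0.004, -0.004, 0.169, 0, 0, 0.004, -0.004, 0.169, 0, 0],
)

```text
time: 2.1
tool_pos: [0.3967, -0.3126, 0.0637]
ee_rot: [[0.633, 0.774, -0.0], [0.774, -0.633, -0.001], [-0.001, 0.001, -1.0]]
ft_force: [-4.6, 1.0, 6.1]
gripper_width: 0.148
gripper_force: 61.1
```

Emit:
drive_tool(
  steps=[0, 0, 0, 0.13, 0, 0, 0, 0, 0.26, 0, 0, 0, 0, 0.39, 0, 0, 0, 0, 0.52, 0, 0, 0, 0, 0.65, 0, 0, 0, 0, 0.78, 0, 0, 0, 0, 0.88, 0, 0, 0, 0, 0.93, 0, 0, 0, 0, 0.93, 0, 0, 0, 0, 0.93, 0],
)

```text
time: 3.1
tool_pos: [0.3967, -0.3127, 0.0637]
ee_rot: [[0.999, -0.044, -0.0], [-0.044, -0.999, -0.002], [-0.0, 0.002, -1.0]]
ft_force: [-5.5, 0.6, 6.4]
gripper_width: 0.156
gripper_force: 61.2
```

Run:
```python
from h import *
st=robot.read_state();print(st['ft_torque']);rel(.4,-.31,.2,0)
```

```text
[0.21855422 0.90082363 0.30502448]
rel [0.0031, -0.0026, -0.1363] spin -0.044 head -2.5 q [-0.67, 0.36, -0.47, 0.74, -0.0, 2.52] pos [0.3967, -0.3127, 0.0637] F [-5.5, 0.6, 6.4] w 0.156 61.21163159608841 t 3.1
```

Emit:
drive_tool(
  steps=[0, 0, 0, 0.93, 0.05, 0, 0, 0, 0, 0.05, 0, 0, 0, 0, 0.05, 0, 0, -0.04, 0, 0.05, 0, 0, -0.08, 0, 0.06, 0, 0, -0.12, 0, 0.06, 0, 0, -0.16, 0, 0.06, 0, 0, -0.2, 0, 0.06, 0, 0, -0.24, 0, 0.06, 0, 0, -0.27, 0, 0.06, 0, 0, -0.27, 0, 0.06],
)

```text
time: 4.2
tool_pos: [0.3993, -0.3137, 0.3377]
ee_rot: [[0.999, -0.047, 0.008], [-0.047, -0.999, -0.006], [0.009, 0.006, -1.0]]
ft_force: [0.1, -0.8, -0.7]
gripper_width: 0.7
gripper_force: 0.0
```

Run:
```python
from h import *
s=snap('wrist');im=s['image'].astype(int);u,v=proj(s,[[.3965,-.3125,.088]])[0]
m=((im.max(2)<75)&(np.ptp(im,axis=2)<25)).astype(np.uint8)
Y,X=np.mgrid[:420,:560];m[np.hypot(X-u,Y-v)>35]=0
n,l,st,c=cv2.connectedComponentsWithStats(m)
for i in range(1,n):
  if st[i,4]>30:
    r=cv2.minAreaRect(np.argwhere(l==i)[:,::-1].astype(np.float32));bx=cv2.boxPoints(r)
    P=ray(s,bx,.088);e=[P[1]-P[0],P[2]-P[1]];e=max(e,key=np.linalg.norm);print(st[i],r,np.linalg.norm(e),np.degrees(np.arctan2(e[1],e[0])),P.mean(0))
```

```text
[267 155  10  58 252] ((271.5, 183.5), (57.0, 9.0), 90.0) 0.07802324005291231 177.42317017120556 [ 0.39707276 -0.31200542  0.088     ]
```

Emit:
drive_tool(
  steps=[0.012, -0.043, 0, -0.14, 0.06, 0.024, -0.086, 0, -0.28, 0.06, 0.036, -0.129, 0, -0.42, 0.06, 0.048, -0.172, 0, -0.56, 0.06, 0.06, -0.215, 0, -0.7, 0.06, 0.072, -0.258, 0, -0.84, 0.06, 0.084, -0.301, 0, -0.98, 0.06, 0.096, -0.344, 0, -1.12, 0.06, 0.108, -0.387, 0, -1.26, 0.06, 0.12, -0.43, 0, -1.4, 0.06, 0.132, -0.47, 0, -1.54, 0.06, 0.132, -0.47, 0, -1.61, 0.06],
)

```text
time: 5.45
tool_pos: [0.5507, 0.1563, 0.3297]
ee_rot: [[-0.003, 1.0, -0.002], [1.0, 0.003, 0.001], [0.001, -0.002, -1.0]]
ft_force: [-1.0, -0.3, -0.0]
gripper_width: 0.703
gripper_force: 0.0
```

Run:
```python
from h import *
rel(.55,.15,.33,90);snap('wrist','w2.png')
```

```text
rel [-0.0063, -0.0007, -0.0003] spin 0.003 head 90.16 q [0.28, 0.33, 0.21, 1.46, 0.0, 1.84] pos [0.5507, 0.1563, 0.3297] F [-1.0, -0.3, -0.0] w 0.703 0.0 t 5.45
```

View pics/w2.png

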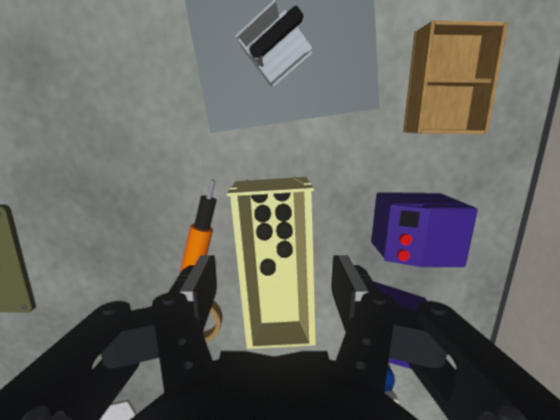

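The view shows 8 feet in the trough at (260–285,197–267). The trough's rim runs from (247,346)/(315,345) to the backboard at (230–313,185). The scoop is at (275,42) with its bar running up-right. I'll zoom in on the scoop to find its lip end.

Run:
```python
from h import *
im=cv2.imread('pics/w2.png');a=cv2.resize(im[0:100,220:330],None,fx=5,fy=5,interpolation=cv2.INTER_CUBIC)
im=cv2.imread('pics/side0.png');b=cv2.resize(im[105:165,215:265],None,fx=5,fy=5,interpolation=cv2.INTER_CUBIC)
c=np.zeros((500,800,3),np.uint8);c[:500,:550]=a;c[:300,550:800]=b;cv2.imwrite('pics/z.png',c)
```

```text
(no output)
```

View pics/z.png

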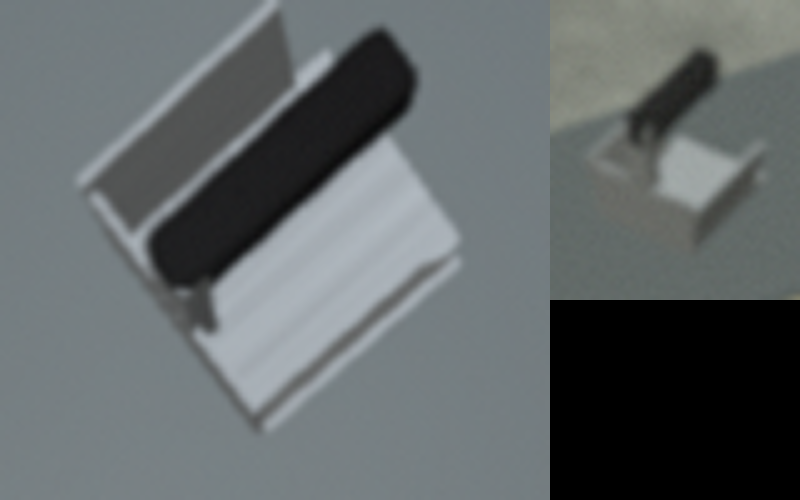

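The scoop's back wall and post are at lower left, so its lip points up-right. The bar runs from (255,52) to (300,11).

Run:
```python
from h import *
s=snap('wrist')
b=ray(s,[(255,52),(300,11)],.086);d=b[1]-b[0];h=np.degrees(np.arctan2(d[1],d[0]));print(b,np.linalg.norm(d),h);m=b.mean(0)
print('rows to above scoop');rel(m[0],m[1],.33,h)
im=s['image'].astype(int)
# trough mask: cream
hsv=cv2.cvtColor(s['image'],cv2.COLOR_RGB2HSV);print('cream hsv',hsv[320,282],hsv[250,252],hsv[250,309])
for row in (215,250,290,330):
    r=hsv[row];cols=[c for c in range(200,360) if 15<r[c][0]<40 and r[c][1]>40];print(row,min(cols),max(cols),ray(s,[(min(cols),row),(max(cols),row)],.065).round(4).tolist())
print(ray(s,[(247,347),(315,345),(230,193),(313,189)],.065).round(4).tolist(), ray(s,[(230,188),(312,179)],.09).round(4).tolist())
```

```text
[[0.52647211 0.31045018 0.086     ]
 [0.57880935 0.35346622 0.086     ]] 0.06774634065527647 39.41683226019263
rows to above scoop
rel [0.1792, 0.0024, 0.0002] spin 0.879 head 89.76 q [0.27, 0.33, 0.21, 1.46, -0.0, 1.85] pos [0.5495, 0.1528, 0.3304] F [-0.2, 0.4, 0.7] w 0.702 0.0 t 5.55
cream hsv [ 29  83 162] [25 89 95] [ 30  78 215]
215 233 312 [[0.49, 0.1017, 0.065], [0.6045, 0.102, 0.065]]
250 237 313 [[0.4939, 0.0467, 0.065], [0.6081, 0.047, 0.065]]
290 200 345 [[0.4333, -0.0218, 0.065], [0.6612, -0.0212, 0.065]]
330 202 315 [[0.4311, -0.0968, 0.065], [0.6173, -0.096, 0.065]]
[[0.5045, -0.1304, 0.065], [0.6186, -0.126, 0.065], [0.487, 0.1343, 0.065], [0.6044, 0.1403, 0.065]] [[0.4911, 0.1468, 0.09], [0.5992, 0.159, 0.09]]
```

Emit:
drive_tool(
  steps=[0.03, 0, 0.02, 0.147, 0.06, 0.06, 0, 0.04, 0.294, 0.06, 0.09, 0.001, 0.06, 0.44, 0.06, 0.12, 0.001, 0.08, 0.587, 0.06, 0.15, 0.002, 0.1, 0.734, 0.06, 0.179, 0.002, 0.12, 0.879, 0.06, 0.179, 0.002, 0.12, 0.879, 0.06, 0.179, 0.002, 0.12, 0.879, 0.06],
)

```text
time: 6.35
tool_pos: [0.552, 0.3295, 0.2112]
ee_rot: [[0.773, 0.634, -0.002], [0.634, -0.773, -0.002], [-0.003, 0.0, -1.0]]
ft_force: [0.1, -0.1, -0.2]
gripper_width: 0.706
gripper_force: 0.0
```

Run:
```python
from h import *
s=snap('wrist');rel(.5526,.332,.061,39.4)
im=s['image'].astype(int);m=((im.max(2)<60)).astype(np.uint8)
u,v=proj(s,[[.5526,.332,.09]])[0];print(u,v);Y,X=np.mgrid[:420,:560];m[np.hypot(X-u,Y-v)>75]=0
n,l,st,c=cv2.connectedComponentsWithStats(m)
for i in range(1,n):
  if st[i,4]>150:
    r=cv2.minAreaRect(np.argwhere(l==i)[:,::-1].astype(np.float32));bx=cv2.boxPoints(r)
    P=ray(s,bx,.088);e=[P[1]-P[0],P[2]-P[1]];e.sort(key=np.linalg.norm);print(st[i],r,[np.linalg.norm(q) for q in e],np.degrees(np.arctan2(e[1][1],e[1][0])),P.mean(0))
```

```text
rel [0.0019, -0.0021, 0.1513] spin -0.002 head 39.29 q [0.54, 0.47, 0.14, 1.24, -0.0, 2.99] pos [0.5526, 0.3293, 0.2123] F [0.7, 0.5, -0.5] w 0.701 0.0 t 6.4
272.4530884320677 203.64928286737936
[ 262  163   17   76 1146] ((270.0, 200.5), (75.0, 16.0), 90.0) [np.float64(0.014366749679010554), np.float64(0.07215081659867499)] -140.45356613252406 [0.55204024 0.33450702 0.088     ]
```

Emit:
drive_tool(
  steps=[0.003, -0.004, 0.04, 0, 0.06, 0.003, -0.004, 0.08, 0, 0.06, 0.003, -0.004, 0.115, 0, 0.06, 0.003, -0.004, 0.14, 0, 0.06, 0.003, -0.004, 0.15, 0, 0.06, 0.003, -0.004, 0.15, 0, 0, 0.003, -0.004, 0.15, 0, 0, 0.003, -0.004, 0.15, 0, 0, 0.003, -0.004, 0.15, 0, 0, 0.003, -0.004, 0.15, 0, 0],
)

```text
time: 7.4
tool_pos: [0.5544, 0.3361, 0.0647]
ee_rot: [[0.773, 0.634, 0.004], [0.634, -0.773, 0.001], [0.004, 0.002, -1.0]]
ft_force: [0.3, -1.8, 6.7]
gripper_width: 0.177
gripper_force: 60.1
```

Emit:
drive_tool(
  steps=[0, 0, -0.015, 0, 0, 0, 0, -0.05, 0, 0, 0, 0, -0.09, 0, 0, 0, 0, -0.13, 0, 0, -0.02, 0.025, -0.155, -0.08, 0, -0.05, 0.06, -0.155, -0.2, 0, -0.08, 0.1, -0.155, -0.32, 0, -0.11, 0.135, -0.155, -0.44, 0, -0.14, 0.17, -0.155, -0.56, 0, -0.17, 0.21, -0.155, -0.68, 0, -0.2, 0.245, -0.155, -0.8, 0, -0.2, 0.245, -0.155, -0.8, 0],
)

```text
time: 8.6
tool_pos: [0.5525, 0.0141, 0.2175]
ee_rot: [[0.089, 0.996, -0.0], [0.996, -0.089, -0.002], [-0.002, -0.0, -1.0]]
ft_force: [-0.4, 1.3, -0.8]
gripper_width: 0.174
gripper_force: 58.9
```

Run:
```python
from h import *
s=snap('wrist','w3.png');rel(.5585,-.077,.22,93.9)
```

```text
rel [-0.0929, 0.0141, -0.0025] spin -0.157 head 84.89 q [0.03, 0.31, -0.1, 1.16, 0.0, 1.69] pos [0.5527, 0.0168, 0.2175] F [-0.2, 0.4, -1.7] w 0.175 58.90953540802002 t 8.65
```

View pics/w3.png

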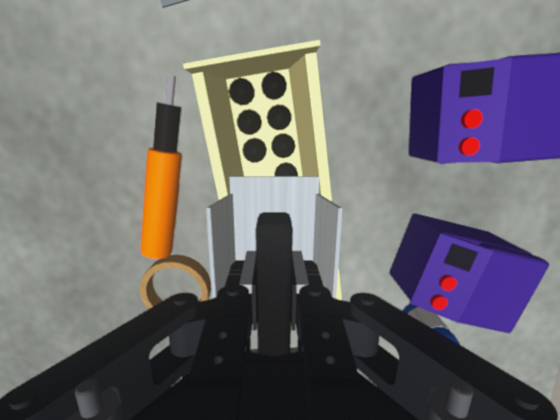

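The view shows the scoop held level, with its lip from (230,178) to (319,178). The trough with feet lies ahead of it: floor corners at the backboard are (226,79) and (289,70), and seven feet are visible.

Run:
```python
from h import *
s=snap('wrist');st=robot.read_state();T=np.array(st['ee_rot']);p=np.array(st['tool_pos'])
L=ray(s,[(230,178),(319,178)],p[2]-.06);print('lip in tool',((L-p)@T).round(4).tolist())
hsv=cv2.cvtColor(s['image'],cv2.COLOR_RGB2HSV);C=[]
for row in range(85,171,5):
    r=hsv[row];cols=[c for c in range(185,345) if 15<r[c][0]<40 and r[c][1]>40]
    a=ray(s,[(min(cols),row),(max(cols),row)],.065);C.append(a.mean(0));
    if row in(85,130,170):print(row,min(cols),max(cols),np.linalg.norm(a[1]-a[0]),a.mean(0))
C=np.array(C);k=np.polyfit(C[:,1],C[:,0],1);print('centreline x=k*y+c',k,'heading',90-np.degrees(np.arctan(k[0])))
print('floor bk corners',ray(s,[(226,79),(289,70)],.004),'bk top',ray(s,[(186,66),(320,42)],.09))
```

```text
lip in tool [[0.0357, -0.0308, 0.06], [0.0356, 0.0311, 0.06]]
85 194 318 0.11555303484124291 [0.54560245 0.12669111 0.065     ]
130 203 323 0.11623067894494318 [0.54808841 0.08573839 0.065     ]
170 212 328 0.11654300382370453 [0.55124732 0.04649274 0.065     ]
centreline x=k*y+c [-0.06756687  0.55421738] heading 93.86542124419324
floor bk corners [[0.5102051  0.14361961 0.004     ]
 [0.58104339 0.14648297 0.004     ]] bk top [[0.48970354 0.14366723 0.09      ]
 [0.60268671 0.15159951 0.09      ]]
```

Emit:
drive_tool(
  steps=[-0.02, 0.003, 0, -0.05, 0, -0.045, 0.007, 0, -0.1, 0, -0.07, 0.011, 0, -0.157, 0, -0.087, 0.014, 0, -0.157, 0, -0.087, 0.014, 0.01, -0.157, 0, -0.087, 0.014, 0.03, -0.157, 0, -0.087, 0.014, 0.05, -0.157, 0, -0.087, 0.014, 0.07, -0.157, 0, -0.087, 0.014, 0.075, -0.157, 0, -0.087, 0.014, 0.075, -0.157, 0],
)

```text
time: 9.7
tool_pos: [0.5589, -0.067, 0.1412]
ee_rot: [[-0.075, 0.997, -0.003], [0.997, 0.075, 0.001], [0.001, -0.003, -1.0]]
ft_force: [-0.3, -0.4, -2.0]
gripper_width: 0.173
gripper_force: 58.9
```

Run:
```python
from h import *
y=-.071;rel(.5542-.0676*y,y,.0657,93.87)
```

```text
rel [-0.0041, -0.0, 0.0755] spin 0.007 head 94.28 q [-0.12, 0.38, -0.21, 0.99, 0.0, 1.38] pos [0.5589, -0.067, 0.1412] F [-0.3, -0.4, -2.0] w 0.173 58.89682352542877 t 9.7
```

Emit:
drive_tool(
  steps=[-0.004, 0, 0.025, 0.007, 0, -0.004, 0, 0.05, 0.007, 0, -0.004, 0, 0.065, 0.007, 0, -0.004, 0, 0.073, 0.007, 0, -0.004, 0, 0.075, 0.007, 0, -0.004, 0, 0.077, 0.007, 0, -0.004, 0, 0.077, 0.007, 0],
)

```text
time: 10.4
tool_pos: [0.5606, -0.0726, 0.0661]
ee_rot: [[-0.066, 0.998, 0.001], [0.998, 0.066, -0.0], [-0.0, 0.001, -1.0]]
ft_force: [0.5, 0.2, -3.3]
gripper_width: 0.173
gripper_force: 59.0
```

Run:
```python
from h import *
y=-.071;rel(.5542-.0676*y,y,.0657,93.87);snap('wrist','w4.png')
```

```text
rel [0.0017, -0.0015, 0.0004] spin -0.001 head 93.79 q [-0.13, 0.44, -0.32, 0.81, -0.0, 1.38] pos [0.5606, -0.0726, 0.0661] F [0.5, 0.2, -3.3] w 0.173 59.04919624328613 t 10.4
```

View pics/w4.png

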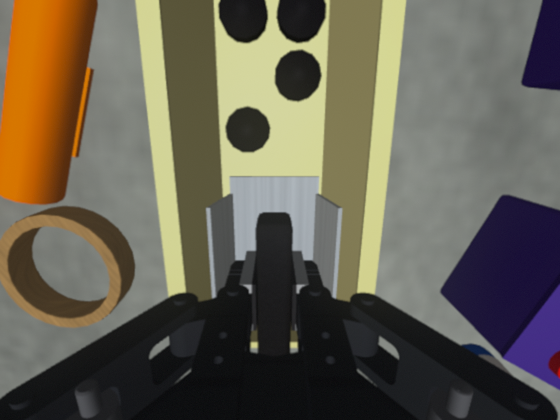

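The scoop is down in the trough with its lip at row 178, centred between the floor edges (223 and 324). The nearest feet are at (248,130) and (298,75), so I push forward.

Emit:
drive_tool(
  steps=[0.01, -0.001, 0.001, 0, 0, 0.03, -0.001, 0.002, 0, 0, 0.05, -0.001, 0.002, 0, 0, 0.07, -0.001, 0.002, 0, 0, 0.085, -0.001, 0.002, 0, 0, 0.095, -0.001, 0.002, 0, 0, 0.095, -0.001, 0.002, 0, 0],
)

```text
time: 11.15
tool_pos: [0.5546, 0.0231, 0.0657]
ee_rot: [[-0.067, 0.998, 0.005], [0.998, 0.067, -0.001], [-0.001, 0.004, -1.0]]
ft_force: [-1.1, -2.3, 8.0]
gripper_width: 0.174
gripper_force: 60.4
```

Run:
```python
from h import *
y=.03;rel(.5542-.0676*y,y,.0657,93.87);snap('wrist','w5.png')
```

```text
rel [0.007, -0.0019, 0.0] spin -0.0 head 93.84 q [0.04, 0.43, -0.35, 0.79, -0.0, 1.55] pos [0.5546, 0.0231, 0.0657] F [-1.1, -2.3, 8.0] w 0.174 60.39376437664032 t 11.15
```

View pics/w5.png

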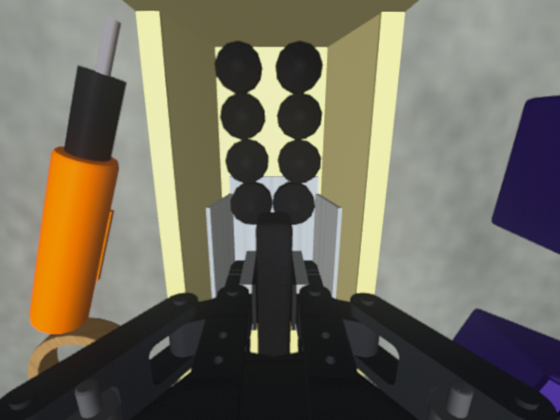

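All eight feet now sit in two columns of four against the backboard. The rear pair is already on the scoop floor, at about (250,205) and (294,205).

Emit:
drive_tool(
  steps=[0.01, -0.001, 0, 0, 0, 0.02, -0.002, 0, 0, 0, 0.028, -0.002, 0, 0, 0, 0.033, -0.002, 0, 0, 0, 0.033, -0.002, 0, 0, 0, 0.033, -0.002, -0.004, 0, 0, 0.033, -0.002, -0.012, 0, 0, 0.033, -0.002, -0.025, 0, 0, 0.033, -0.002, -0.04, 0, 0, 0.033, -0.002, -0.055, 0, 0, 0.033, -0.002, -0.06, 0, 0, 0.033, -0.002, -0.06, 0, 0],
)

```text
time: 12.4
tool_pos: [0.5492, 0.0553, 0.1242]
ee_rot: [[-0.066, 0.998, 0.002], [0.998, 0.066, 0.001], [0.001, 0.002, -1.0]]
ft_force: [0.6, 0.7, -1.8]
gripper_width: 0.173
gripper_force: 58.9
```

Run:
```python
from h import *
rel(.55,-.33,.0657,93.87);snap('wrist','w6.png')
```

```text
rel [-0.3846, -0.0248, 0.0582] spin -0.001 head 93.79 q [0.1, 0.37, -0.27, 0.93, 0.0, 1.6] pos [0.5492, 0.0553, 0.1242] F [0.6, 0.7, -1.8] w 0.173 58.877588510513306 t 12.4
```

View pics/w6.png

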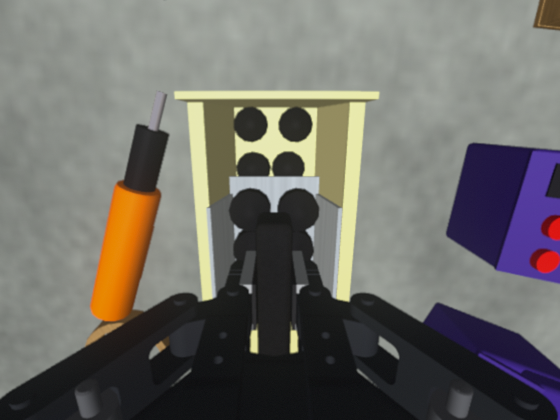

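The view shows two rows (four feet) on the scoop, the front pair at about (250,208) and (297,208). Four feet remain by the backboard. I lift gently and carry it to the tub.

Emit:
drive_tool(
  steps=[0, 0, -0.005, 0, 0, 0, 0, -0.015, 0, 0, 0, 0, -0.03, 0, 0, -0.003, 0, -0.048, 0, 0, -0.01, -0.001, -0.065, 0, 0, -0.021, -0.002, -0.077, 0.02, 0, -0.036, -0.003, -0.083, 0.04, 0, -0.053, -0.004, -0.083, 0.06, 0, -0.07, -0.005, -0.083, 0.08, 0, -0.083, -0.006, -0.083, 0.1, 0, -0.09, -0.006, -0.083, 0.1, 0, -0.092, -0.006, -0.083, 0.1, 0],
)

```text
time: 13.65
tool_pos: [0.5486, -0.0383, 0.206]
ee_rot: [[0.035, 0.999, -0.001], [0.999, -0.035, 0.0], [0.0, -0.001, -1.0]]
ft_force: [-0.2, 0.1, -2.6]
gripper_width: 0.174
gripper_force: 58.9
```

Emit:
drive_tool(
  steps=[-0.006, 0, 0, 0, 0, -0.02, 0, 0, 0, 0, -0.042, 0, 0, 0, 0, -0.072, 0, 0, 0, 0, -0.105, 0, 0, 0, 0, -0.138, 0, 0, 0, 0, -0.171, 0, 0, 0, 0, -0.2, 0, 0, 0, 0, -0.222, 0, 0, 0, 0, -0.236, 0, 0, 0, 0, -0.243, 0, 0, 0, 0, -0.245, 0, 0, 0, 0],
)

```text
time: 14.85
tool_pos: [0.5403, -0.2825, 0.2062]
ee_rot: [[0.034, 0.999, -0.0], [0.999, -0.034, 0.0], [0.0, -0.0, -1.0]]
ft_force: [0.9, 0.5, -3.2]
gripper_width: 0.178
gripper_force: 58.9
```

Run:
```python
from h import *
rel(.548,-.333,.136,88);snap('wrist','w7.png')
```

```text
rel [-0.0503, 0.0094, 0.0701] spin 0.001 head 88.03 q [-0.48, 0.42, 0.03, 1.18, 0.0, 1.12] pos [0.5403, -0.2825, 0.2062] F [0.9, 0.5, -3.2] w 0.178 58.867966532707214 t 14.85
```

View pics/w7.png

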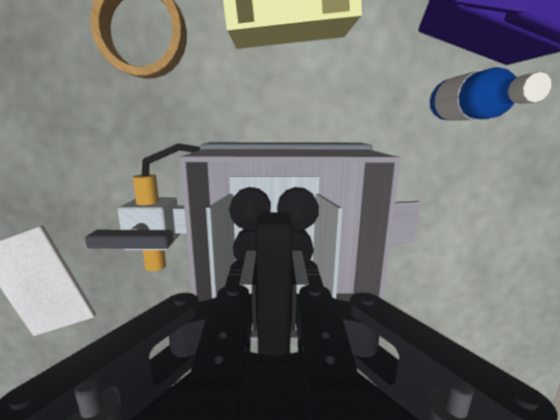

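All four feet are still on the scoop and the valve bar reads shut. The tub's front rim corners are (184,157) and (398,157), aligned with the scoop.

Run:
```python
from h import *
s=snap('wrist');a=ray(s,[(184,157),(398,157),(210,162),(366,162)],.12);print(a)
```

```text
[[ 0.47254022 -0.23052203  0.12      ]
 [ 0.63758042 -0.23611923  0.12      ]
 [ 0.49225088 -0.23507343  0.12      ]
 [ 0.6129467  -0.23918321  0.12      ]]
```

Emit:
drive_tool(
  steps=[-0.004, 0.001, 0, 0, 0, -0.014, 0.003, 0, 0, 0, -0.03, 0.006, 0, 0, 0, -0.046, 0.009, 0, 0, 0, -0.056, 0.012, 0, 0, 0, -0.062, 0.013, 0.005, 0, 0, -0.062, 0.013, 0.015, 0, 0, -0.062, 0.013, 0.03, 0, 0, -0.062, 0.013, 0.048, 0, 0, -0.062, 0.013, 0.062, 0, 0, -0.062, 0.013, 0.069, 0, 0, -0.062, 0.013, 0.07, 0, 0],
)

```text
time: 16.15
tool_pos: [0.5502, -0.3435, 0.1346]
ee_rot: [[0.034, 0.999, -0.003], [0.999, -0.034, 0.002], [0.002, -0.003, -1.0]]
ft_force: [-0.1, -0.7, -3.5]
gripper_width: 0.171
gripper_force: 58.8
```

Emit:
drive_tool(
  steps=[0.008, 0, 0, 0, 0, 0.056, 0, 0, 0, 0, 0.008, 0, 0, 0, 0, 0, 0, 0, 0, 0, 0, 0, 0, 0, 0, 0.008, 0, 0, 0, 0, 0.056, 0, 0, 0, 0, 0.008, 0, 0, 0, 0, 0, 0, 0, 0, 0, 0, 0, 0, 0, 0],
)

```text
time: 17.15
tool_pos: [0.5517, -0.3446, 0.1368]
ee_rot: [[0.035, 0.999, 0.001], [0.999, -0.035, -0.0], [-0.0, 0.001, -1.0]]
ft_force: [0.7, 0.5, -2.3]
gripper_width: 0.172
gripper_force: 59.2
```

Run:
```python
from h import *
rel(.551,-.345,.136,88);snap('wrist','w8.png')
```

```text
rel [-0.0004, -0.0006, 0.0008] spin -0.0 head 88.0 q [-0.56, 0.52, 0.02, 1.07, 0.0, 1.05] pos [0.5517, -0.3446, 0.1368] F [0.7, 0.5, -2.3] w 0.172 59.15572106838226 t 17.15
```

View pics/w8.png

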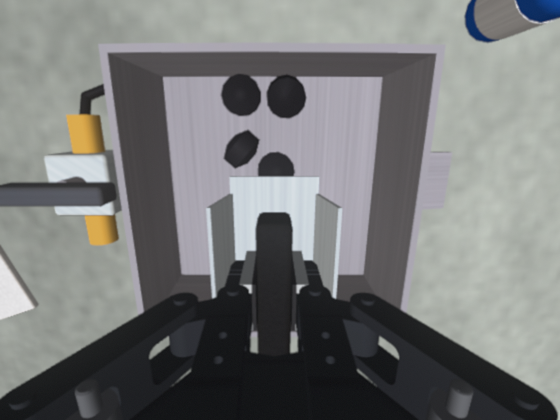

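Two feet are at (240,95) and (286,97), one on edge at (241,148) and one at (276,165). All four lie in the tub and the scoop is empty. I go back for the rest.

Emit:
drive_tool(
  steps=[0, 0, -0.025, 0, 0, 0, 0, -0.055, 0, 0, 0.01, 0, -0.075, 0, 0, 0.045, 0, -0.075, -0.02, 0, 0.085, 0, -0.075, -0.04, 0, 0.125, -0.001, -0.075, -0.06, 0, 0.165, -0.001, -0.075, -0.08, 0, 0.205, -0.002, -0.075, -0.102, 0, 0.24, -0.002, -0.075, -0.102, 0, 0.265, -0.002, -0.075, -0.102, 0, 0.273, -0.002, -0.075, -0.102, 0, 0.273, -0.002, -0.075, -0.102, 0],
)

```text
time: 18.4
tool_pos: [0.5583, -0.0705, 0.2117]
ee_rot: [[-0.069, 0.998, 0.0], [0.998, 0.069, 0.0], [0.0, 0.0, -1.0]]
ft_force: [-0.6, -0.8, -2.5]
gripper_width: 0.175
gripper_force: 59.2
```

Run:
```python
from h import *
y=-.071;rel(.5542-.0676*y,y,.0675,93.87)
s=snap('wrist');im=s['image'].astype(int);m=(im.max(2)<60).astype(np.uint8);m[170:]=0
n,l,st,c=cv2.connectedComponentsWithStats(m)
for i in range(1,n):
  if st[i,4]>100:print(st[i],c[i].round(),ray(s,c[i],.02).round(3))
```

```text
rel [-0.0006, 0.0007, 0.1442] spin 0.002 head 93.98 q [-0.13, 0.33, -0.09, 1.15, 0.0, 1.38] pos [0.5583, -0.0705, 0.2117] F [-0.6, -0.8, -2.5] w 0.175 59.165260791778564 t 18.4
[ 150    0   37   52 1287] [168.  23.] [[0.44  0.094 0.02 ]]
[244   0  23  10 176] [255.   4.] [[0.527 0.116 0.02 ]]
[279   0  24  11 184] [291.   4.] [[0.562 0.119 0.02 ]]
[491   0  39  24 786] [510.  11.] [[0.783 0.131 0.02 ]]
[246  19  25  31 601] [258.  34.] [[0.531 0.09  0.02 ]]
[275  19  25  31 607] [287.  34.] [[0.56  0.092 0.02 ]]
[424 100 124  13 597] [484. 106.] [[0.779 0.039 0.02 ]]
```

Emit:
drive_tool(
  steps=[0, 0.001, 0.045, 0, 0, 0, 0.001, 0.09, 0, 0, 0, 0.001, 0.12, 0, 0, 0, 0.001, 0.138, 0, 0, 0, 0.001, 0.145, 0, 0, 0, 0.001, 0.147, 0, 0, 0.015, 0.001, 0.147, 0, 0, 0.04, 0.001, 0.147, 0, 0, 0.065, 0.001, 0.147, 0, 0, 0.09, 0.001, 0.147, 0, 0, 0.1, 0.001, 0.147, 0, 0, 0.1, 0.001, 0.147, 0, 0],
)

```text
time: 19.65
tool_pos: [0.554, 0.0293, 0.0657]
ee_rot: [[-0.069, 0.998, 0.003], [0.998, 0.069, 0.002], [0.002, 0.003, -1.0]]
ft_force: [-1.1, 3.2, 6.6]
gripper_width: 0.173
gripper_force: 60.4
```

Run:
```python
from h import *
y=.098;rel(.5542-.0676*y,y,.0657,93.87)
```

```text
rel [0.069, -0.0017, 0.0001] spin 0.001 head 93.95 q [0.05, 0.43, -0.35, 0.79, 0.0, 1.55] pos [0.554, 0.0293, 0.0657] F [-1.1, 3.2, 6.6] w 0.173 60.39284884929657 t 19.65
```

Emit:
drive_tool(
  steps=[0.012, 0, 0, 0, 0, 0.028, -0.001, 0, 0, 0, 0.044, -0.001, 0, 0, 0, 0.056, -0.001, 0, 0, 0, 0.064, -0.001, 0, 0, 0, 0.069, -0.001, 0, 0, 0, 0.072, -0.001, 0, 0, 0, 0.072, -0.001, 0, 0, 0],
)

```text
time: 20.45
tool_pos: [0.5492, 0.0981, 0.0659]
ee_rot: [[-0.066, 0.998, 0.004], [0.998, 0.066, -0.002], [-0.003, 0.004, -1.0]]
ft_force: [1.4, -4.6, 6.4]
gripper_width: 0.177
gripper_force: 60.4
```

Run:
```python
from h import *
rel(.549,.105,.0657,93.87);s=snap('wrist','w9.png')
print(proj(s,[[.5444,.145,.004]]),robot.read_state()['ft_torque'])
```

```text
rel [0.0069, 0.0002, 0.0002] spin -0.001 head 93.8 q [0.18, 0.43, -0.34, 0.79, -0.0, 1.68] pos [0.5492, 0.0981, 0.0659] F [1.4, -4.6, 6.4] w 0.177 60.44996738433838 t 20.45
[[271.42969743 163.33757862]] [-0.65018408  0.08097816  0.03469745]
```

View pics/w9.png

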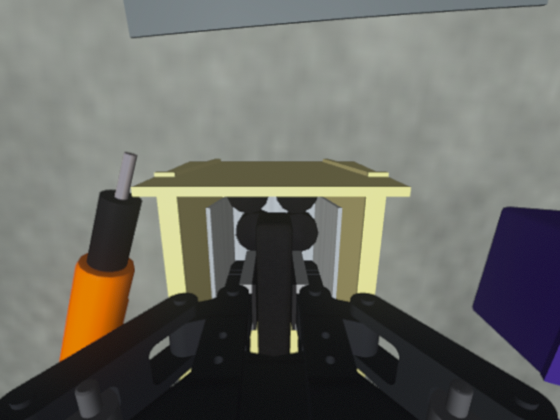

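Four feet show at (247,200), (297,200), (250,232) and (300,232), mostly on the scoop. The backboard rim at row 190 hides the lip, so I push a few mm further and watch the force.

Emit:
drive_tool(
  steps=[0.003, 0, 0, 0, 0, 0.006, 0, 0, 0, 0, 0.006, 0, 0, 0, 0],
)

```text
time: 20.8
tool_pos: [0.5489, 0.1038, 0.0659]
ee_rot: [[-0.066, 0.998, 0.004], [0.998, 0.066, -0.002], [-0.003, 0.004, -1.0]]
ft_force: [1.7, -3.4, 6.7]
gripper_width: 0.174
gripper_force: 60.5
```

Emit:
drive_tool(
  steps=[0.003, 0, 0, 0, 0, 0.003, 0, 0, 0, 0],
)

```text
time: 21.0
tool_pos: [0.5489, 0.1048, 0.0662]
ee_rot: [[-0.065, 0.998, 0.005], [0.998, 0.065, -0.007], [-0.007, 0.004, -1.0]]
ft_force: [1.4, -9.7, 8.8]
gripper_width: 0.177
gripper_force: 60.8
```

The force stepped up (−3.4 to −9.7 N), so the lip is at the backboard. I ease off and lift.

Emit:
drive_tool(
  steps=[-0.003, 0, 0, 0, 0, -0.004, 0, -0.003, 0, 0, -0.004, 0, -0.012, 0, 0, -0.004, 0, -0.027, 0, 0, -0.004, 0, -0.047, 0, 0, -0.004, 0, -0.067, 0, 0, -0.004, 0, -0.087, 0, 0, -0.004, 0, -0.107, 0, 0, -0.004, 0, -0.125, 0, 0, -0.004, 0, -0.137, 0, 0, -0.004, 0, -0.141, 0, 0, -0.004, 0, -0.141, 0, 0],
)

```text
time: 22.2
tool_pos: [0.5466, 0.105, 0.2054]
ee_rot: [[-0.068, 0.998, 0.0], [0.998, 0.068, 0.0], [0.0, 0.0, -1.0]]
ft_force: [0.7, -0.1, -2.0]
gripper_width: 0.174
gripper_force: 59.1
```

```bash
cat > feet.py <<'E'
from h import *
s=snap('wrist');st=robot.read_state();im=s['image'].astype(int);m=(im.max(2)<55).astype(np.uint8)
T=np.array(st['ee_rot']);p=np.array(st['tool_pos'])
m[235:]=0;m[:,:130]=0;m[:,420:]=0
n,l,q,c=cv2.connectedComponentsWithStats(m)
for i in range(1,n):
  if q[i,4]>100:print(q[i].tolist(),c[i].round(),'floor',ray(s,c[i],.02).round(3)[0],'tool@scoop',((ray(s,c[i],p[2]-.05)-p)@T).round(3)[0])
E
python3 feet.py
python3 - <<'E'
from h import *
rel(.551,-.345,.207,88)
E
```

```text
[165, 171, 31, 47, 935] [180. 195.] floor [0.439 0.094 0.02 ] tool@scoop [ 0.028 -0.063  0.05 ]
[229, 179, 88, 56, 3814] [274. 208.] floor [0.548 0.086 0.02 ] tool@scoop [ 0.018 -0.     0.05 ]
rel [-0.4493, -0.0258, -0.0023] spin 0.103 head 93.9 q [0.19, 0.33, -0.11, 1.13, 0.0, 1.69] pos [0.5462, 0.105, 0.2047] F [-0.2, -0.2, -3.0] w 0.177 59.1165554523468 t 22.25
```

Emit:
drive_tool(
  steps=[-0.005, 0, 0, 0, 0, -0.015, -0.001, 0, 0.01, 0, -0.031, -0.002, 0, 0.02, 0, -0.053, -0.003, 0, 0.03, 0, -0.079, -0.004, 0, 0.045, 0, -0.106, -0.006, 0, 0.06, 0, -0.132, -0.007, 0, 0.075, 0, -0.155, -0.008, 0, 0.09, 0, -0.173, -0.009, 0, 0.1, 0, -0.184, -0.01, 0, 0.103, 0, -0.189, -0.01, 0, 0.103, 0, -0.19, -0.01, 0, 0.103, 0],
)

```text
time: 23.45
tool_pos: [0.5493, -0.0859, 0.2052]
ee_rot: [[0.036, 0.999, -0.0], [0.999, -0.036, 0.0], [0.0, -0.0, -1.0]]
ft_force: [0.2, -0.4, -3.3]
gripper_width: 0.175
gripper_force: 59.1
```

Emit:
drive_tool(
  steps=[-0.006, 0, 0, 0, 0, -0.02, 0, 0, 0, 0, -0.042, 0, 0, 0, 0, -0.072, 0.001, 0, 0, 0, -0.105, 0.001, 0, 0, 0, -0.138, 0.001, 0, 0, 0, -0.171, 0.002, 0, 0, 0, -0.204, 0.002, 0, 0, 0, -0.229, 0.002, 0, 0, 0, -0.246, 0.002, 0, 0, 0, -0.255, 0.002, 0, 0, 0, -0.257, 0.002, 0, 0, 0],
)

```text
time: 24.65
tool_pos: [0.5424, -0.3427, 0.2051]
ee_rot: [[0.036, 0.999, -0.0], [0.999, -0.036, 0.0], [0.0, -0.0, -1.0]]
ft_force: [0.2, 0.0, -2.1]
gripper_width: 0.175
gripper_force: 59.1
```

```bash
python3 - <<'E'
from h import *
rel(.551,-.345,.137,88)
s=snap('side');hs=cv2.cvtColor(s['image'],cv2.COLOR_RGB2HSV)
# dark blobs inside trough in side view
v=s['image'].max(2);poly=proj(s,[[.527,-.12,.01],[.597,-.12,.01],[.58,.145,.01],[.51,.145,.01]]).astype(np.int32)
k=np.zeros(v.shape,np.uint8);cv2.fillPoly(k,[poly],1);m=((v<55)&(k>0)).astype(np.uint8)
n,l,q,c=cv2.connectedComponentsWithStats(m);print('trough dark',[(x.tolist(),ray(s,y,.02).round(3).tolist()) for x,y in zip(q[1:],c[1:]) if x[4]>5])
E
python3 feet.py
```

```text
rel [-0.002, 0.0087, 0.0681] spin -0.001 head 87.96 q [-0.56, 0.47, 0.12, 1.22, 0.0, 1.04] pos [0.5424, -0.3427, 0.2051] F [0.2, 0.0, -2.1] w 0.175 59.069355726242065 t 24.65
trough dark []
[131, 89, 36, 29, 298] [146. 101.] floor [ 0.411 -0.24   0.02 ] tool@scoop [ 0.087 -0.079  0.05 ]
[246, 89, 27, 31, 635] [259. 104.] floor [ 0.53  -0.248  0.02 ] tool@scoop [ 0.084 -0.01   0.05 ]
[279, 90, 28, 31, 685] [293. 105.] floor [ 0.565 -0.25   0.02 ] tool@scoop [0.084 0.011 0.05 ]
[245, 134, 25, 27, 430] [257. 147.] floor [ 0.526 -0.292  0.02 ] tool@scoop [ 0.058 -0.011  0.05 ]
[272, 150, 26, 25, 531] [284. 162.] floor [ 0.555 -0.309  0.02 ] tool@scoop [0.049 0.006 0.05 ]
[229, 178, 87, 57, 3827] [273. 208.] floor [ 0.541 -0.361  0.02 ] tool@scoop [ 0.018 -0.001  0.05 ]
```

Emit:
drive_tool(
  steps=[0, 0.003, 0.005, 0, 0, 0, 0.006, 0.015, 0, 0, -0.001, 0.009, 0.029, 0, 0, -0.002, 0.009, 0.043, 0, 0, -0.002, 0.009, 0.054, 0, 0, -0.002, 0.009, 0.059, 0, 0, -0.002, 0.009, 0.059, 0, 0],
)

```text
time: 25.45
tool_pos: [0.5507, -0.3438, 0.1448]
ee_rot: [[0.035, 0.999, -0.002], [0.999, -0.035, 0.001], [0.001, -0.002, -1.0]]
ft_force: [0.1, -0.3, -2.1]
gripper_width: 0.178
gripper_force: 59.0
```

Emit:
drive_tool(
  steps=[0.008, 0, 0, 0, 0, 0.056, 0, 0, 0, 0, 0.008, 0, 0, 0, 0, 0, 0, 0, 0, 0, 0, 0, 0, 0, 0, 0.008, 0, 0, 0, 0, 0.056, 0, 0, 0, 0, 0.008, 0, 0, 0, 0, 0, 0, 0, 0, 0, 0, 0, 0, 0, 0],
)

```text
time: 26.45
tool_pos: [0.5517, -0.3446, 0.1468]
ee_rot: [[0.036, 0.999, 0.001], [0.999, -0.036, -0.0], [-0.0, 0.001, -1.0]]
ft_force: [-0.1, 0.8, -2.6]
gripper_width: 0.174
gripper_force: 59.3
```

```bash
python3 feet.py
python3 - <<'E'
from h import *
rel(.551,-.345,.207,88);snap('wrist','w10.png')
E
```

```text
[269, 77, 38, 40, 1139] [287.  97.] floor [ 0.567 -0.249  0.02 ] tool@scoop [0.089 0.008 0.05 ]
[224, 81, 36, 37, 1055] [241.  99.] floor [ 0.527 -0.25   0.02 ] tool@scoop [ 0.088 -0.02   0.05 ]
[168, 93, 54, 90, 2583] [194. 136.] floor [ 0.483 -0.279  0.02 ] tool@scoop [ 0.066 -0.051  0.05 ]
[305, 129, 35, 28, 833] [322. 142.] floor [ 0.597 -0.288  0.02 ] tool@scoop [0.062 0.031 0.05 ]
[255, 138, 40, 36, 753] [274. 154.] floor [ 0.553 -0.297  0.02 ] tool@scoop [0.054 0.    0.05 ]
[257, 213, 34, 22, 562] [274. 222.] floor [ 0.551 -0.362  0.02 ] tool@scoop [ 0.008 -0.     0.05 ]
rel [-0.0008, -0.0003, -0.0603] spin -0.001 head 87.94 q [-0.56, 0.52, 0.04, 1.09, 0.0, 1.05] pos [0.5514, -0.3442, 0.1467] F [0.2, 0.1, -2.2] w 0.173 59.28326368331909 t 26.5
```

View pics/w10.png

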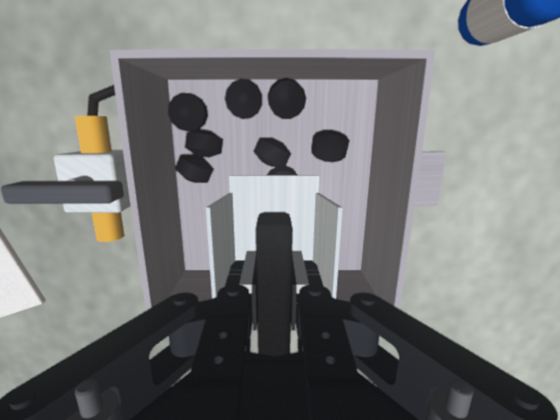

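The tub holds all 8 feet: (187,110), (204,142), (195,168), (243,98), (287,98), (271,152), (331,145) and (282,172). The scoop is empty and the valve bar reads shut. Now the scoop goes back to its mat.

Emit:
drive_tool(
  steps=[0, 0, -0.025, 0, 0, 0, 0, -0.05, 0, 0, 0.005, 0, -0.07, 0, 0, 0.035, -0.001, -0.075, 0, 0, 0.075, -0.002, -0.075, 0, 0, 0.115, -0.003, -0.075, 0, 0, 0.155, -0.004, -0.075, 0, 0, 0.195, -0.005, -0.075, 0, 0, 0.235, -0.006, -0.075, 0, 0, 0.275, -0.007, -0.075, 0, 0, 0.31, -0.008, -0.075, 0, 0, 0.32, -0.008, -0.075, 0, 0],
)

```text
time: 27.75
tool_pos: [0.5537, -0.0209, 0.2216]
ee_rot: [[0.032, 0.999, -0.0], [0.999, -0.032, 0.002], [0.002, -0.0, -1.0]]
ft_force: [0.4, -0.5, -2.7]
gripper_width: 0.174
gripper_force: 59.3
```

Emit:
drive_tool(
  steps=[0.03, -0.001, 0, 0, 0, 0.07, -0.002, 0, 0, 0, 0.11, -0.003, 0, 0, 0, 0.15, -0.004, 0, 0, 0, 0.19, -0.005, 0, 0, 0, 0.23, -0.006, 0, 0, 0, 0.27, -0.007, 0, 0, 0, 0.31, -0.007, 0, 0, 0, 0.335, -0.007, 0, 0, 0, 0.345, -0.007, 0, 0, 0, 0.345, -0.007, 0, 0, 0, 0.345, -0.007, 0, 0, 0],
)

```text
time: 28.95
tool_pos: [0.5596, 0.3192, 0.2212]
ee_rot: [[0.036, 0.999, -0.001], [0.999, -0.036, -0.001], [-0.001, -0.0, -1.0]]
ft_force: [0.2, -0.1, -1.4]
gripper_width: 0.176
gripper_force: 59.3
```

Run:
```python
from h import *
rel(.56,.322,.0655,88)
s=snap('side');b=s['image'].astype(int)
hs=cv2.cvtColor(s['image'],cv2.COLOR_RGB2HSV)
print('sample mat hsv',hs[150,215],hs[130,285],'bench',hs[190,150],hs[95,200])
v=s['image'].max(2);poly=proj(s,[[.527,-.12,.01],[.597,-.12,.01],[.58,.145,.01],[.51,.145,.01]]).astype(np.int32)
k=np.zeros(v.shape,np.uint8);cv2.fillPoly(k,[poly],1);print('trough dark',((v<55)&(k>0)).sum(),'total',k.sum())
```

```text
rel [0.003, 0.0003, 0.1557] spin -0.001 head 87.93 q [0.52, 0.47, 0.16, 1.26, -0.0, 2.13] pos [0.5596, 0.3192, 0.2212] F [0.2, -0.1, -1.4] w 0.176 59.294251799583435 t 28.95
sample mat hsv [ 83  20 103] [ 45  13 117] bench [ 42  23 111] [124 123  60]
trough dark 0 total 2387
```

Emit:
drive_tool(
  steps=[0.003, 0, 0.04, 0, 0, 0.003, 0, 0.085, 0, 0, 0.003, 0, 0.125, 0, 0, 0.003, 0, 0.145, 0, 0, 0.003, 0, 0.153, 0, 0, 0.003, 0, 0.156, 0, 0, 0.003, 0, 0.158, 0, 0, 0.003, 0, 0.158, 0, 0],
)

```text
time: 29.8
tool_pos: [0.561, 0.3238, 0.065]
ee_rot: [[0.036, 0.999, 0.003], [0.999, -0.036, 0.001], [0.001, 0.003, -1.0]]
ft_force: [0.3, -0.0, -2.5]
gripper_width: 0.173
gripper_force: 59.3
```

Emit:
drive_tool(
  steps=[0, 0, 0, 0, 0.05, 0, 0, 0, 0, 0.05, 0, 0, 0, 0, 0.05, 0, 0, -0.02, 0, 0.05, 0, 0, -0.06, 0, 0.05, 0, 0, -0.1, 0, 0.06, 0, 0, -0.14, 0, 0.06, 0, 0, -0.19, 0, 0.06, 0, 0, -0.22, 0, 0.06, 0, 0, -0.22, 0, 0.06],
)

```text
time: 30.8
tool_pos: [0.5621, 0.3251, 0.2898]
ee_rot: [[0.035, 0.999, 0.01], [0.999, -0.035, 0.006], [0.006, 0.01, -1.0]]
ft_force: [0.5, 0.4, 0.0]
gripper_width: 0.705
gripper_force: 0.0
```

Run:
```python
from h import *
rel(.397,-.3125,.3,-2.3)
s=snap('wrist');im=s['image'].astype(int)
u,v=proj(s,[[.56,.321,.08]])[0]
m=((im.max(2)<55)).astype(np.uint8);Y,X=np.mgrid[:420,:560];m[np.hypot(X-u,Y-v)>60]=0
n,l,st,c=cv2.connectedComponentsWithStats(m)
for i in range(1,n):
  if st[i,4]>100:
    r=cv2.minAreaRect(np.argwhere(l==i)[:,::-1].astype(np.float32));P=ray(s,cv2.boxPoints(r),.088);print('handle',r,P.mean(0),[np.linalg.norm(P[1]-P[0]),np.linalg.norm(P[2]-P[1])])
hs=cv2.cvtColor(s['image'],cv2.COLOR_RGB2HSV)
m=((hs[...,0]>75)&(hs[...,0]<115)&(hs[...,1]>12)&(hs[...,2]>80)).astype(np.uint8);m[260:]=0
m=cv2.morphologyEx(m,cv2.MORPH_OPEN,np.ones((5,5)));n,l,st,c=cv2.connectedComponentsWithStats(m);i=1+st[1:,4].argmax()
h=cv2.convexHull(np.argwhere(l==i)[:,::-1].astype(np.int32));a=cv2.approxPolyDP(h,12,True).reshape(-1,2);print(st[i],a.tolist(),ray(s,a,.003).round(3).tolist())
```

```text
rel [-0.6429, -0.1427, -0.0154] spin 1.576 head 88.01 q [0.52, 0.46, 0.32, 1.42, 0.0, 2.13] pos [0.5621, 0.3251, 0.2898] F [0.5, 0.4, 0.0] w 0.705 0.0 t 30.8
handle ((271.0, 191.0), (58.0, 12.0), 90.0) [0.56046323 0.32250439 0.088     ] [np.float64(0.013956204713337746), np.float64(0.07076732438536262)]
[  173    91   196   157 21388] [[368, 219], [205, 247], [173, 125], [356, 91]] [[0.708, 0.256, 0.003], [0.453, 0.22, 0.003], [0.426, 0.405, 0.003], [0.681, 0.441, 0.003]]
```

Emit:
drive_tool(
  steps=[-0.02, -0.004, 0, 0.08, 0.06, -0.06, -0.013, 0, 0.2, 0.06, -0.1, -0.022, 0, 0.32, 0.06, -0.14, -0.031, 0, 0.44, 0.06, -0.18, -0.04, 0, 0.56, 0.06, -0.22, -0.049, 0, 0.68, 0.06, -0.26, -0.058, 0, 0.8, 0.06, -0.3, -0.067, 0, 0.92, 0.06, -0.34, -0.076, 0, 1.04, 0.06, -0.38, -0.084, 0, 1.16, 0.06, -0.4, -0.09, 0, 1.28, 0.06, -0.4, -0.09, 0, 1.28, 0.06],
)

```text
time: 32.05
tool_pos: [0.454, -0.0749, 0.2818]
ee_rot: [[0.969, 0.248, -0.003], [0.248, -0.969, -0.0], [-0.003, -0.001, -1.0]]
ft_force: [0.4, -0.1, 0.3]
gripper_width: 0.703
gripper_force: 0.0
```

Run:
```python
from h import *
rel(.397,-.3125,.25,-2.3)
```

```text
rel [-0.1141, 0.216, 0.032] spin 0.291 head 14.38 q [-0.16, 0.13, -0.17, 1.27, -0.0, 2.73] pos [0.454, -0.0749, 0.2818] F [0.4, -0.1, 0.3] w 0.703 0.0 t 32.05
```

Emit:
drive_tool(
  steps=[-0.014, 0.027, 0, 0.04, 0.06, -0.034, 0.065, 0, 0.08, 0.06, -0.054, 0.103, 0, 0.12, 0.06, -0.074, 0.141, 0, 0.16, 0.06, -0.094, 0.179, 0.01, 0.2, 0.06, -0.11, 0.208, 0.02, 0.25, 0.06, -0.114, 0.216, 0.032, 0.291, 0.06, -0.114, 0.216, 0.032, 0.291, 0.06, -0.114, 0.216, 0.032, 0.291, 0.06],
)

```text
time: 32.95
tool_pos: [0.4002, -0.3092, 0.2505]
ee_rot: [[0.999, -0.033, -0.001], [-0.033, -0.999, 0.002], [-0.001, -0.002, -1.0]]
ft_force: [0.7, -0.6, -0.2]
gripper_width: 0.707
gripper_force: 0.0
```

```bash
cat > valve.py <<'E'
from h import *
s=snap('wrist');im=s['image'].astype(int);u,v=proj(s,[[.3965,-.3125,.088]])[0]
m=((im.max(2)<75)&(np.ptp(im,axis=2)<25)).astype(np.uint8)
Y,X=np.mgrid[:420,:560];m[np.hypot(X-u,Y-v)>55]=0
n,l,st,c=cv2.connectedComponentsWithStats(m)
for i in range(1,n):
  if st[i,4]>100:
    r=cv2.minAreaRect(np.argwhere(l==i)[:,::-1].astype(np.float32));P=ray(s,cv2.boxPoints(r),.088)
    e=sorted([P[1]-P[0],P[2]-P[1]],key=np.linalg.norm);print(r,np.linalg.norm(e[0]),np.linalg.norm(e[1]),'ang',np.degrees(np.arctan2(e[1][1],e[1][0])),P.mean(0))
rel(.3968,-.3125,.0635,-2.3)
E
python3 valve.py
```

```text
((272.9823303222656, 195.96058654785156), (10.566732406616211, 71.56626892089844), 6.8090500831604) 0.010867663780316703 0.07821013305715618 ang -8.868542441030396 [ 0.39844942 -0.30772825  0.088     ]
rel [-0.0036, 0.0036, 0.1876] spin 0.008 head -1.86 q [-0.66, 0.22, -0.14, 1.21, 0.0, 2.52] pos [0.4006, -0.3093, 0.2511] F [-0.1, 0.7, 0.6] w 0.707 0.0 t 33.0
```

```bash
cat >> valve.py <<'E'
i=1+st[1:,4].argmax();p=np.argwhere(l==i)[:,::-1].astype(np.float32)
rows=[(p[p[:,1]==y,0].mean(),y,p[p[:,1]==y,0].min(),p[p[:,1]==y,0].max()) for y in np.unique(p[:,1])];print([tuple(int(q) for q in (r[1],r[2],r[3])) for r in rows[::6]])
k=np.polyfit([r[1] for r in rows[8:-8]],[r[0] for r in rows[8:-8]],1);y0,y1=rows[0][1],rows[-1][1]
Q=ray(s,[(np.polyval(k,y1),y1),(np.polyval(k,y0),y0)],.088);d=Q[1]-Q[0];print('line ang',np.degrees(np.arctan2(d[1],d[0])),Q.mean(0))
E
python3 valve.py
```

```text
((277.5, 196.5), (71.0, 13.0), 90.0) 0.013404491311885456 0.07787998309282856 ang 178.68644820498383 [ 0.3981048  -0.31288567  0.088     ]
rel [-0.004, 0.0033, 0.1881] spin 0.008 head -1.85 q [-0.66, 0.22, -0.14, 1.21, 0.0, 2.52] pos [0.4009, -0.3094, 0.2516] F [0.9, 0.4, 0.0] w 0.702 0.0 t 33.05
[(161, 274, 281), (167, 272, 282), (173, 272, 273), (179, 272, 273), (185, 272, 273), (191, 272, 273), (197, 272, 273), (203, 272, 273), (209, 272, 273), (215, 272, 273), (221, 272, 273), (227, 272, 282)]
line ang -2.874745329416669 [ 0.39827282 -0.30769772  0.088     ]
```

Emit:
drive_tool(
  steps=[-0.003, 0.003, 0.045, 0, 0.06, -0.003, 0.003, 0.09, 0, 0.06, -0.003, 0.003, 0.135, 0, 0.06, -0.003, 0.003, 0.17, 0, 0.06, -0.003, 0.003, 0.187, 0, 0.06, -0.003, 0.003, 0.187, 0, 0, -0.003, 0.003, 0.187, 0, 0, -0.003, 0.003, 0.187, 0, 0, -0.003, 0.003, 0.187, 0, 0, -0.003, 0.003, 0.187, 0, 0],
)

```text
time: 34.05
tool_pos: [0.3987, -0.3128, 0.0661]
ee_rot: [[0.999, -0.034, 0.004], [-0.034, -0.999, 0.001], [0.004, -0.002, -1.0]]
ft_force: [1.6, 6.3, 4.3]
gripper_width: 0.154
gripper_force: 60.0
```

Emit:
drive_tool(
  steps=[0, 0, 0, -0.12, 0, 0, 0, 0, -0.24, 0, 0, 0, 0, -0.36, 0, 0, 0, 0, -0.48, 0, 0, 0, 0, -0.6, 0, 0, 0, 0, -0.7, 0, 0, 0, 0, -0.76, 0, 0, 0, 0, -0.785, 0, 0, 0, 0, -0.785, 0, 0, 0, 0, -0.785, 0],
)

```text
time: 35.05
tool_pos: [0.3981, -0.3113, 0.0661]
ee_rot: [[0.731, 0.683, 0.003], [0.683, -0.731, 0.004], [0.005, -0.001, -1.0]]
ft_force: [0.5, 9.5, 7.9]
gripper_width: 0.149
gripper_force: 60.5
```

Emit:
drive_tool(
  steps=[0, 0, 0, 0, 0.05, 0, 0, 0, 0, 0.05, 0, 0, 0, 0, 0.05, 0, 0, -0.03, 0, 0.05, 0, 0, -0.07, 0, 0.05, 0, 0, -0.11, 0, 0.05, 0, 0, -0.15, 0, 0.05, 0, 0, -0.18, 0, 0.05, 0, 0, -0.19, 0, 0.05, 0, 0, -0.19, 0, 0.05],
)

```text
time: 36.05
tool_pos: [0.398, -0.3147, 0.2557]
ee_rot: [[0.732, 0.681, 0.003], [0.681, -0.732, -0.003], [0.0, 0.004, -1.0]]
ft_force: [0.5, 1.4, 0.2]
gripper_width: 0.588
gripper_force: 0.0
```

```bash
python3 valve.py | tail -3
python3 - <<'E'
from h import *
s=snap('wrist');a=s['image'];v=a.max(2)
poly=proj(s,[[.473,-.236,.05],[.635,-.241,.05],[.629,-.4,.05],[.467,-.396,.05]]).astype(np.int32);print(poly.tolist())
E
```

```text
rel [0.0007, -0.0015, 0.1905] spin 0.79 head 42.95 q [-0.67, 0.22, -0.13, 1.22, -0.0, 1.72] pos [0.3972, -0.314, 0.254] F [-0.5, 0.4, -1.1] w 0.589 0.0 t 36.1
[(157, 266, 275)]
[[268, 90], [382, -30], [473, 89], [363, 191]]Traceback (most recent call last):
  File "valve.py", line 13, in <module>
    k=np.polyfit([r[1] for r in rows[8:-8]],[r[0] for r in rows[8:-8]],1);y0,y1=rows[0][1],rows[-1][1]
    raise TypeError("expected non-empty vector for x")
TypeError: expected non-empty vector for x
```

Run:
```python
from h import *
s=snap('wrist');im=s['image'].astype(int)
m=((im.max(2)<105)&(np.ptp(im,axis=2)<25)).astype(np.uint8);out=[]
for y in range(165,228,8):
    r=m[y,255:300];x=np.flatnonzero(r)+255;out.append((y,x.min() if len(x) else 0,x.max() if len(x) else 0))
print(out, im[180,255:295,0].tolist(), im[215,255:295,0].tolist())
# scoop & valve final check in the side view: scoop handle
s=snap('side');v=s['image'].max(2);u=proj(s,[[.5605,.3225,.08]])[0];m=(v<50).astype(np.uint8);Y,X=np.mgrid[:420,:560];m[np.hypot(X-u[0],Y-u[1])>25]=0
p=np.argwhere(m)[:,::-1];print('handle',u,p.mean(0),len(p),ray(s,p.mean(0),.08))
```

```text
[(165, np.int64(266), np.int64(282)), (173, np.int64(268), np.int64(290)), (181, np.int64(268), np.int64(298)), (189, np.int64(268), np.int64(279)), (197, np.int64(268), np.int64(279)), (205, np.int64(268), np.int64(279)), (213, np.int64(267), np.int64(279)), (221, np.int64(267), np.int64(279))] [172, 175, 175, 176, 176, 175, 175, 176, 175, 176, 177, 167, 119, 78, 71, 73, 73, 73, 73, 73, 74, 73, 71, 68, 83, 132, 167, 175, 175, 174, 175, 173, 174, 173, 173, 173, 172, 169, 163, 148] [126, 125, 126, 125, 126, 126, 126, 127, 126, 126, 125, 119, 94, 75, 71, 72, 72, 72, 70, 71, 71, 73, 72, 69, 78, 113, 126, 127, 126, 126, 127, 125, 125, 124, 123, 123, 130, 150, 169, 181]
handle [243.88270401 126.13284979] [240.90672963 127.64698937] 847 [[0.55088968 0.31904686 0.08      ]]
```

```bash
python3 -c "
from bench import order
print(order.finish_job())"
```

```text
the job is handed in; nothing more can be done
None
```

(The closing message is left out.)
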